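# Wedge a carburettor adapter home on the flow tester and set its range switch

### The job

Push the dovetailed adapter that carries the carburettor along the tapered way on top of the flow tester, without lifting it, until it wedges tight between the two rails. Then turn the tester's range switch exactly two clicks clockwise (seen from above) and let go. Leave the things lying around where they are.

Things in the scene. Friction and masses are not known exactly. Their poses are not given: they have to be found in the camera images.
- tester: Fixed grey console 250 (its x) by 390 (y) by 60 mm high. Origin at the centre of its underside; z up. The tapered way on its top runs along x at y = +75 mm; the wide mouth is on the -x side, towards the robot; it narrows towards +x. The range switch stands on top at x = -20, y = -115 mm, a gauge 80 mm high at x = 90, y = -130 mm.
- ways: The two fixed steel rails of the way, 18 mm high and 210 mm long, with undercut inner faces that converge by 7 degrees each towards +x; the rails stand from x = -95 to +115 mm of the tester. Origin on the tester's top (60 mm above the bench) on the way's axis, same point as point home; axes as the tester's.
- home (a point): Point on the way's floor (60 mm above the bench) where the origin of the adapter lies when its flanks just meet both rails; there it stops hard, and a firm push carries it less than 1 mm further along +x, where it stays squeezed. Axes as the tester's.
- adapter: Loose dovetailed steel plate, 90 mm long (its x), 90 wide at the rear (-x), 68 at the nose, 14 thick, with an upright aluminium carburettor on it: 70 mm high in all, reaching 52 mm ahead of the origin. 0.5 to 0.95 kg; slides with up to 4 N, wedges at home; a push of 10 to 20 N makes it tight. Origin at the centre of its underside; x is the push direction. Starts 40 to 75 mm short of home.
- pusher (a point): Centre of the rear face of the upright push plate at the adapter's rear: a plate 50 mm wide, 6 mm thick, standing from 14 to 44 mm above the way's floor. The point lies 45 mm behind the adapter's origin (along -x) and 30 mm above its underside. Nothing stands behind it on the way.
- switch (a joint): Range switch, rad: 0 at its anticlockwise stop, where it starts; grows as it is turned clockwise seen from above. Detents every 30 degrees (0.524 rad): 0, 0.524, 1.047 and 1.571 (far stop); two clicks = 1.047. Light to turn, under 0.1 N m; it snaps into the nearest detent when let go.
- switch_grip (a point): Point on the switch's axis, 37 mm above the tester's top, 7 mm under the top of its grip bar. The bar is 42 mm long, 14 mm thick and stands from 12 to 44 mm above the tester's top. x runs along the bar (parallel to the tester's x at switch = 0, white pointer line on the -x end) and turns with it.
- collar: Brass ring, 44 mm across and 8 mm high, lying loose on the tester between way and switch, near the -x edge; leave alone. Origin at the centre of its underside.
- jar: Small clear jar with white cap, 52 mm across and 70 mm high, standing on the bench left of the tester; leave alone. Origin at the centre of its underside.
- driver: Screwdriver with a black handle lying on the bench left (+y) of the tester, along its x; leave alone.
- wrench: Wrench lying on the bench right (-y) of the tester, along its x; leave alone.
- spare: A second, bare carburettor, 50 mm high, standing on the bench right of the tester; leave alone. Origin at the centre of its underside.
Mind the look-alikes: they are no part of the job. Leave any pink look-alike of the adapter alone.

How it is judged:
On the way, in this order (a step that is already met when the one before it is completed fails the run):
1. the adapter is wedged tight between the rails (x of adapter in the frame of home above -0.002 m and contact force between adapter and ways above 3 N), for 0.2 s.
2. the switch has been turned two clicks clockwise (value of joint switch between 0.85 and 1.25 rad), for 0.2 s.
At the end, for the whole second after the job is handed in: The adapter lies flat in the way within 2 mm short to 4 mm past the home point, straight to 0.04 rad, at rest and still squeezed by the rails with more than 3 N; the switch rests in its second detent (0.9 to 1.2 rad) (all of step 1 and x of adapter in the frame of home below 0.004 m and z of adapter in the frame of home below 0.004 m and angle between the x axis of adapter and the x axis of tester, either way round below 0.04 rad and linear speed of adapter below 0.01 m/s and value of joint switch between 0.9 and 1.2 rad); the robot touches nothing.
It fails at once if the adapter is lifted or tipped (z of adapter in the frame of home above 0.015 m or angle between adapter's own z axis and vertical above 0.2 rad).
It fails at once if a bystander is moved by more than 30 mm (distance of any of collar, jar, driver, wrench, spare from where it was at the start of the episode above 0.03 m).
It also fails if it takes over 51 s, if anything falls off the work surface, if the arm or the gripper's body presses on something with over 40 N, if the wrist force passes 120 N, or if a joint passes its speed limit or range.

### The arm

A 6-joint arm with a two-finger parallel gripper is mounted at the origin on the work surface. World frame = base frame: x ahead of the robot, y to its left, z up, the work surface at z = 0. Lengths are in m, angles in rad, forces in N, time in s.
With the tool pointing down it reaches from about 0.35 to 0.95 m from the base axis. Payload 17.4 kg.
Tool frame: the origin (TCP) lies at the very end of the fingers, on their centre line; the grasp point (between the pads) lies robot.pinch_z behind it (robot.pinch_z is the distance from the TCP to the grasp point, in m); z points along the fingers, y is the line along which they close (so a half turn about z gives the same grasp; the last joint's range is limited). The gripper opens to 93 mm and grips with 3 to 60 N. Pads are 15 mm wide; open, the fingers measure 128 mm over their backs; the gripper's body (75 mm by 188 mm) begins 65 mm behind the grasp point.
Start: joints at [-1.205, 0.116, 1.442, -0, 1.584, -0.038], TCP at [0.265, -0.621, 0.219] pointing down, gripper open.
Joint ranges: [-2.83, 2.83], [-0.83, 2.19], [0.07, 2.5], [-1.14, 4.28], [0.01, 3], [-2.97, 2.97]. Speed limits (rad/s): [1.89, 1.89, 2.22, 3.14, 3.14, 3.14].

### API

Orientations are given as a 3x3 rotation matrix whose columns are the frame's x, y, z axes.
In Python, from rig import robot gives the robot as it stands.
- The arm moves only by the tool carry_out, never from a script. Its argument "plan" is a list of rows, each an object of numbers: "x", "y", "z": the shift along the tool's x, y, z normalised to -1 to 1, where 1 is 20 mm; "wx", "wy", "wz": the turn, a rotation vector about the tool's x, y, z normalised to -1 to 1, where 1 is 0.08 rad; "grip": the gripper's target within -1 to 1 (shut at 1, half-way at 0, fully open at -1). In form: [{"x": .., "y": .., "z": .., "wx": .., "wy": .., "wz": .., "grip": ..}, ...]. A call has 1 to 20 rows; each row shifts and turns the commanded pose from where the row before left it, along the tool's axes as they then stand; what a row does not reach is not made up. A row lasts 1/12 s, in which the tool goes at most 41.7 mm and 7.16 degrees, less where a joint would pass 70% of its speed; a pose out of reach is approached as far as the arm can. A call with a number of a shift or a turn outside -1 to 1 is refused whole. A call with a gripper value outside its range is refused whole. The fingers move at their own pace and stop on an object; the grip force is fixed at half the most. Time passes only in rows, so rows that do not move let the fingers close. It gives the time, the measured TCP pose, the force, the opening and the grip force at its end, in the units of the state.
- robot.read_state(): the state, without advancing time (a new reading comes with each control period).
- robot.read_camera(name): name is "scene" or "top"; returns a dict with "img" (420x560x3 uint8, blue, green, red), "depth" (420x560 float32, m along the optical axis (not along the pixel's ray), 0 where there is no reading), "intrinsics" (3x3 intrinsics, pixels), "R" (3x3) and "t" (3): a world point X has camera coordinates R X + t. Camera axes: x right, y down, z forward; pixel columns grow to the right and rows downward; lengths in m; the calibration is good to about 2 mm. A picture is of the moment at which its call begins.
- robot.close_job(): hands the job in; it is judged then, once.
The state is a dict: "time": time; "qpos": joint angles; "joint_velocities": joint speeds; "joint_torque": joint torques, N m; "ee_pos": TCP position; "tool_rot": TCP orientation; "wrist_force": force on the tool from outside, world axes, zero at the start; "wrist_torque": the same for the moment, N m; "width": finger opening in m; "gripper_force": force on a finger pad.
Only numpy, scipy, OpenCV 4.12 (cv2) and the standard library are available. Lean on these libraries where they do the work, as an engineer would, in place of code of your own. Each camera call takes 0.05 s, during which the arm holds its last target. There are 200 camera calls.

## Working session

There is one attempt and no reset: what is moved stays moved. The work goes in short steps, Python scripts to look and compute and a tool call to move; the robot and the scene stay as the last step left them, time stands still between calls to the robot, and variables do not carry over. Pictures are saved under pics/ and viewed, at most 10 in all, crops included, and the job is handed in when it is done.

Besides the shell and the picture viewer there is one more tool, called as name(argument=value, ...) on one line, values as JSON. carry_out: Moves the arm, as the interface text tells. Its arguments: {"type":"object","properties":{"plan":{"type":"array","items":{"type":"object","properties":{"x":{"type":"number"},"y":{"type":"number"},"z":{"type":"number"},"wx":{"type":"number"},"wy":{"type":"number"},"wz":{"type":"number"},"grip":{"type":"number"}}}}},"required":["plan"]}

```bash
mkdir -p pics; ls; python3 - <<'E'
from rig import robot
import cv2,numpy as np
s=robot.read_state();print(s['time'],s['ee_pos'],s['tool_rot'],s['width'],robot.pinch_z)
for n in('scene','top'):
    c=robot.read_camera(n);cv2.imwrite(f'pics/{n}0.png',c['img']);np.savez(f'{n}0.npz',**c);print(n,c['intrinsics'],c['R'],c['t'])
E
```

```text
pics
0.0 [ 0.26514887 -0.62051432  0.21790369] [[ 9.19548892e-01  3.92975387e-01 -4.24981524e-04]
 [ 3.92975615e-01 -9.19548251e-01  1.08625618e-03]
 [ 3.60809239e-05 -1.16587304e-03 -9.99999320e-01]] 0.09284554320528206 0.0188
scene [[521.53637312   0.         276.43716926]
 [  0.         521.53637312 215.22339531]
 [  0.           0.           1.        ]] [[-0.38982579  0.92081749  0.01144599]
 [ 0.74674918  0.32335899 -0.58120962]
 [-0.53888915 -0.21802322 -0.81367337]] [ 0.17805167 -0.32599267  1.67623796]
top [[425.35311067   0.         280.76765701]
 [  0.         425.35311067 207.80041568]
 [  0.           0.           1.        ]] [[ 0.01759116 -0.99974398  0.01423106]
 [-0.99684205 -0.0186389  -0.07719139]
 [ 0.07743688 -0.01282823 -0.99691472]] [-0.00886942  0.53472311  0.93036833]
```

View pics/scene0.png

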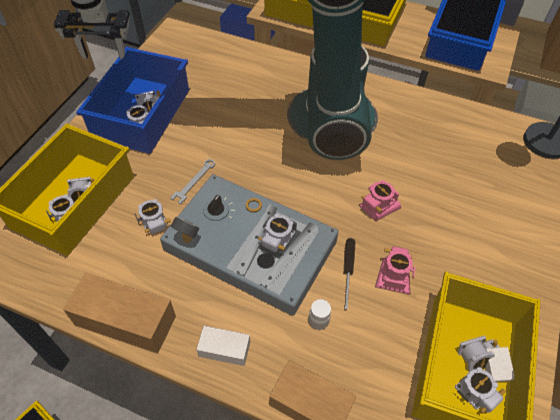

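View pics/top0.png

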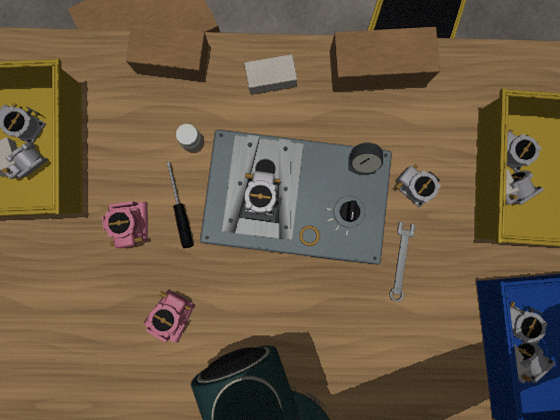

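Top view: the tester spans about (202,130)–(392,262). The silver adapter is in the way at (262,195), the switch at (350,211), the collar at (310,235) and the gauge at (366,158). Adapter candidates are the silver one in the way (262,195), pink ones at (120,222) and (167,318), and a bare spare at (420,185). The silver one between the rails fits the description.

```bash
cat > h.py <<'E'
import numpy as np,cv2
def cloud(c):
    h,w=c['depth'].shape;v,u=np.mgrid[:h,:w];K=c['intrinsics'];d=c['depth']
    P=np.stack([(u-K[0,2])/K[0,0]*d,(v-K[1,2])/K[1,1]*d,d],-1)
    return (P-c['t'])@c['R']
def ray(c,u,v,z):
    d=c['R'].T@np.linalg.inv(c['intrinsics'])@[u,v,1];o=-c['R'].T@c['t'];return o+d*(z-o[2])/d[2]
E
python3 - <<'E'
from h import *
c=np.load('top0.npz');W=cloud(c);z=W[...,2]
m=((z>.05)&(z<.15)).astype(np.uint8);m[:,:195]=0;m[:,400:]=0;m[:120]=0;m[275:]=0
m=cv2.morphologyEx(m,cv2.MORPH_OPEN,np.ones((3,3)))
n,l,st,_=cv2.connectedComponentsWithStats(m);i=1+st[1:,4].argmax();print(st[i])
t=(l==i)&(abs(z-.06)<.006);print('top z',np.median(z[t]))
r=cv2.minAreaRect(W[...,:2][t].astype(np.float32)*1000);print(r)
# corners via rays at z=.06 of contour's minAreaRect
cn=cv2.convexHull(np.argwhere(l==i)[:,::-1].astype(np.float32).reshape(-1,1,2))
p=np.array([ray(c,*q,.06)[:2] for q in cn[:,0]],np.float32)*1000;print('ray rect',cv2.minAreaRect(p))
img=c['img'];cv2.imwrite('pics/crop.png',cv2.resize(img[120:270,195:400],None,fx=3.9,fy=3.9,interpolation=cv2.INTER_CUBIC))
E
```

```text
[  200   129   192   135 20734]
top z 0.06015317362706244
((559.1337280273438, -31.913711547851562), (389.62689208984375, 249.85983276367188), 83.97787475585938)
ray rect ((564.565673828125, -32.227325439453125), (387.4412536621094, 260.4716796875), 84.02312469482422)
```

View pics/crop.png

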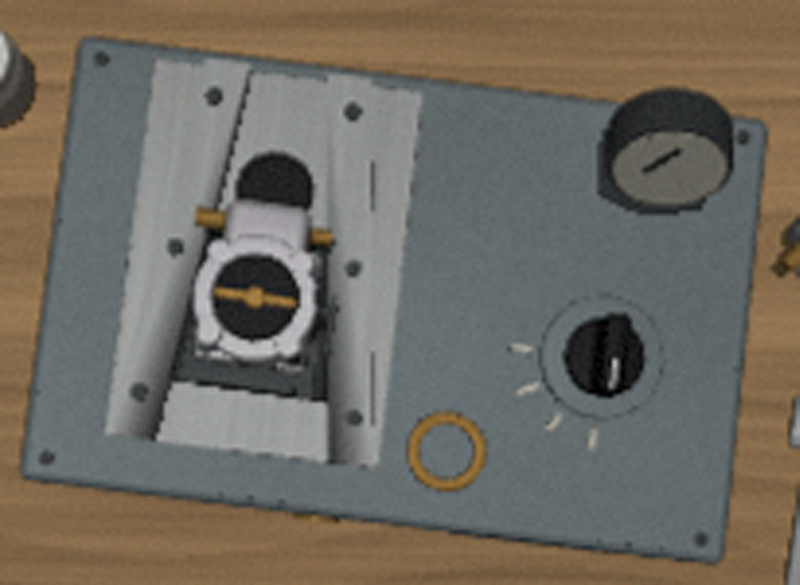

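The crop confirms the silver adapter on the way, nose towards +x, with the dark push plate at its rear around crop (250,385). The switch is at crop (605,355) with its white pointer towards the robot. The tester rectangle measures 390×250 mm at z = 60 mm, as it should.

```bash
cat >> h.py <<'E'
a=np.deg2rad(83.98-90);RT=np.array([[np.cos(a),-np.sin(a),0],[np.sin(a),np.cos(a),0],[0,0,1]]);T0=np.array([.5591,-.0319,0])
E
python3 - <<'E'
from h import *
np.set_printoptions(precision=4,suppress=True)
for n in('top','scene'):
    c=np.load(n+'0.npz');q=(cloud(c)-T0)@RT
    print(n)
    s=(abs(q[...,1]-.075)<.02)&(abs(q[...,0])<.125)
    for x in np.arange(-.1,.06,.004):
        k=s&(abs(q[...,0]-x)<.002)&(q[...,2]>.05)
        if k.any(): print(round(x,3),k.sum(),np.percentile(q[k][:,2],[5,50,95]).round(3),end=' | ')
    k=s&(q[...,2]>.09)&(q[...,2]<.112); print('\nplate zone',q[k].min(0),q[k].max(0))
    k=(np.hypot(q[...,0]+.02,q[...,1]+.115)<.035)&(q[...,2]>.097)&(q[...,2]<.112)
    print('switch',k.sum(),q[k].min(0),q[k].max(0),q[k].mean(0),cv2.minAreaRect((q[k][:,:2]*1000).astype(np.float32)))
    k=(np.hypot(q[...,0]-.06,q[...,1]-.075)<.0)
print('pusher line dir x',RT[:,0],'y',RT[:,1]);print('switch world',T0+RT@[-.02,-.115,.097],'mouth',T0+RT@[-.12,.075,.09])
E
```

```text
top
-0.1 36 [0.058 0.061 0.062] | -0.096 36 [0.058 0.06  0.062] | -0.092 35 [0.058 0.061 0.063] | -0.088 34 [0.059 0.061 0.064] | -0.084 37 [0.058 0.06  0.063] | -0.08 34 [0.058 0.061 0.062] | -0.076 35 [0.058 0.06  0.063] | -0.072 34 [0.058 0.06  0.063] | -0.068 36 [0.058 0.06  0.062] | -0.064 47 [0.058 0.061 0.101] | -0.06 47 [0.075 0.104 0.106] | -0.056 23 [0.073 0.104 0.105] | -0.052 34 [0.072 0.075 0.077] | -0.048 58 [0.074 0.087 0.131] | -0.044 52 [0.087 0.13  0.132] | -0.04 40 [0.128 0.13  0.133] | -0.036 39 [0.129 0.131 0.132] | -0.032 44 [0.128 0.131 0.133] | -0.028 39 [0.129 0.131 0.133] | -0.024 40 [0.129 0.131 0.133] | -0.02 42 [0.128 0.131 0.133] | -0.016 41 [0.129 0.131 0.133] | -0.012 39 [0.129 0.131 0.133] | -0.008 42 [0.129 0.131 0.133] | -0.004 41 [0.129 0.131 0.133] | 0.0 37 [0.128 0.131 0.132] | 0.004 39 [0.128 0.13  0.133] | 0.008 42 [0.128 0.13  0.133] | 0.012 35 [0.118 0.129 0.132] | 0.016 30 [0.117 0.12  0.122] | 0.02 40 [0.116 0.119 0.121] | 0.024 33 [0.116 0.119 0.121] | 0.028 42 [0.116 0.119 0.121] | 0.032 34 [0.115 0.118 0.12 ] | 0.036 3 [0.112 0.113 0.114
[... 1260 characters left out ...]
 | 0.02 20 [0.076 0.119 0.122] | 0.024 47 [0.065 0.116 0.121] | 0.028 76 [0.058 0.071 0.12 ] | 0.032 70 [0.058 0.107 0.119] | 0.036 84 [0.059 0.103 0.119] | 0.04 25 [0.057 0.06  0.064] | 0.044 21 [0.057 0.061 0.063] | 0.048 23 [0.059 0.061 0.064] | 0.052 26 [0.057 0.059 0.063] | 0.056 20 [0.058 0.06  0.063] | 
plate zone [-0.0623  0.0562  0.0902] [0.0368 0.095  0.1119]
switch 78 [-0.0393 -0.1213  0.0972] [ 0.0041 -0.1067  0.1079] [-0.0172 -0.1136  0.1022] ((-17.634550094604492, -114.00820922851562), (14.67590045928955, 43.37739944458008), 89.85498809814453)
pusher line dir x [ 0.9945 -0.1049  0.    ] y [0.1049 0.9945 0.    ]
switch world [ 0.5271 -0.1442  0.097 ] mouth [0.4476 0.0553 0.09  ]
```

carry_out(plan=[{"wz":0.9,"grip":1},{"wz":0.9,"grip":1},{"wz":0.9,"grip":1},{"wz":0.9,"grip":1},{"wz":0.9,"grip":1},{"wz":0.9,"grip":1},{"wz":0.95,"grip":1},{"y":-1,"x":0.17,"grip":1},{"y":-1,"x":0.17,"grip":1},{"y":-1,"x":0.17,"grip":1},{"y":-1,"x":0.17,"grip":1},{"y":-1,"x":0.17,"grip":1},{"y":-1,"x":0.17,"grip":1},{"y":-1,"x":0.17,"grip":1},{"y":-1,"x":0.17,"grip":1},{"y":-1,"x":0.17,"grip":1},{"y":-1,"x":0.17,"grip":1},{"y":-1,"x":0.17,"grip":1},{"y":-1,"x":0.17,"grip":1},{"y":-1,"x":0.17,"grip":1}])

```text
invalid input
```

carry_out(plan=[{"y":-1,"x":0.17,"grip":1},{"y":-1,"x":0.17,"grip":1},{"y":-1,"x":0.17,"grip":1},{"y":-1,"x":0.17,"grip":1},{"y":-1,"x":0.17,"grip":1},{"y":-1,"x":0.17,"grip":1},{"y":-1,"x":0.17,"grip":1},{"y":-1,"x":0.17,"grip":1},{"y":-1,"x":0.17,"grip":1},{"y":-1,"x":0.17,"grip":1},{"y":-1,"x":0.17,"grip":1},{"y":-1,"x":0.17,"grip":1},{"y":-1,"x":0.17,"grip":1},{"y":-1,"x":0.17,"grip":1},{"y":-1,"x":0.17,"grip":1},{"y":-1,"x":0.17,"grip":1},{"y":-1,"x":0.17,"grip":1},{"grip":1},{"grip":1},{"grip":1}])

```text
invalid input
```

```bash
cat > s.py <<'E'
from h import *
from rig import robot
np.set_printoptions(precision=4,suppress=True)
s=robot.read_state();print('t',s['time'],'w',s['width'],'tester-frame TCP',(s['ee_pos']-T0)@RT,'F',s['wrist_force']@RT)
print('R in tester\n',RT.T@s['tool_rot'])
E
python3 s.py
```

```text
t 0.1 w 0.09290686408879346 tester-frame TCP [-0.2306 -0.6162  0.218 ] F [-0.0253  0.3435  0.2847]
R in tester
 [[ 0.8733  0.4872 -0.0005]
 [ 0.4872 -0.8733  0.0009]
 [ 0.     -0.001  -1.    ]]
```

Omitted keys seem to be refused, so I'll give all seven in every row.

carry_out(plan=[{"x":0,"y":0,"z":0,"wx":0,"wy":0,"wz":0.9,"grip":1},{"x":0,"y":0,"z":0,"wx":0,"wy":0,"wz":0.9,"grip":1},{"x":0,"y":0,"z":0,"wx":0,"wy":0,"wz":0.9,"grip":1},{"x":0,"y":0,"z":0,"wx":0,"wy":0,"wz":0.9,"grip":1},{"x":0,"y":0,"z":0,"wx":0,"wy":0,"wz":0.9,"grip":1},{"x":0,"y":0,"z":0,"wx":0,"wy":0,"wz":0.9,"grip":1},{"x":0,"y":0,"z":0,"wx":0,"wy":0,"wz":0.95,"grip":1},{"x":0.17,"y":-1,"z":0,"wx":0,"wy":0,"wz":0,"grip":1},{"x":0.17,"y":-1,"z":0,"wx":0,"wy":0,"wz":0,"grip":1},{"x":0.17,"y":-1,"z":0,"wx":0,"wy":0,"wz":0,"grip":1},{"x":0.17,"y":-1,"z":0,"wx":0,"wy":0,"wz":0,"grip":1},{"x":0.17,"y":-1,"z":0,"wx":0,"wy":0,"wz":0,"grip":1},{"x":0.17,"y":-1,"z":0,"wx":0,"wy":0,"wz":0,"grip":1},{"x":0.17,"y":-1,"z":0,"wx":0,"wy":0,"wz":0,"grip":1},{"x":0.17,"y":-1,"z":0,"wx":0,"wy":0,"wz":0,"grip":1}])

```text
time: 1.35
ee_pos: [0.309, -0.4634, 0.2183]
tool_rot: [[0.995, -0.104, -0.0], [-0.104, -0.995, 0.0], [-0.0, -0.0, -1.0]]
wrist_force: [0.2, -0.2, 0.2]
width: 0.0009
gripper_force: 0.0
```

```bash
python3 s.py
```

```text
t 1.35 w 0.0009190458120411707 tester-frame TCP [-0.2035 -0.4553  0.2183] F [ 0.1869 -0.1542  0.1725]
R in tester
 [[ 1.      0.0008 -0.0003]
 [ 0.0008 -1.      0.0004]
 [-0.0003 -0.0004 -1.    ]]
```

carry_out(plan=[{"x":0.18,"y":-1,"z":0,"wx":0,"wy":0,"wz":0,"grip":1},{"x":0.18,"y":-1,"z":0,"wx":0,"wy":0,"wz":0,"grip":1},{"x":0.18,"y":-1,"z":0,"wx":0,"wy":0,"wz":0,"grip":1},{"x":0.18,"y":-1,"z":0,"wx":0,"wy":0,"wz":0,"grip":1},{"x":0.18,"y":-1,"z":0,"wx":0,"wy":0,"wz":0,"grip":1},{"x":0.18,"y":-1,"z":0,"wx":0,"wy":0,"wz":0,"grip":1},{"x":0.18,"y":-1,"z":0,"wx":0,"wy":0,"wz":0,"grip":1},{"x":0.18,"y":-1,"z":0,"wx":0,"wy":0,"wz":0,"grip":1},{"x":0.18,"y":-1,"z":0,"wx":0,"wy":0,"wz":0,"grip":1},{"x":0.18,"y":-1,"z":0,"wx":0,"wy":0,"wz":0,"grip":1},{"x":0.18,"y":-1,"z":0,"wx":0,"wy":0,"wz":0,"grip":1},{"x":0.18,"y":-1,"z":0,"wx":0,"wy":0,"wz":0,"grip":1},{"x":0.18,"y":-1,"z":0,"wx":0,"wy":0,"wz":0,"grip":1},{"x":0.18,"y":-1,"z":0,"wx":0,"wy":0,"wz":0,"grip":1},{"x":0.18,"y":-1,"z":0,"wx":0,"wy":0,"wz":0,"grip":1},{"x":0.18,"y":-1,"z":0,"wx":0,"wy":0,"wz":0,"grip":1},{"x":0.18,"y":-1,"z":0,"wx":0,"wy":0,"wz":0,"grip":1},{"x":0.18,"y":-1,"z":0,"wx":0,"wy":0,"wz":0,"grip":1},{"x":0.18,"y":-1,"z":0,"wx":0,"wy":0,"wz":0,"grip":1},{"x":0.18,"y":-1,"z":0,"wx":0,"wy":0,"wz":0,"grip":1}])

```text
time: 3.02
ee_pos: [0.4221, -0.0731, 0.2185]
tool_rot: [[0.995, -0.104, -0.0], [-0.104, -0.995, 0.0], [-0.0, -0.0, -1.0]]
wrist_force: [-0.5, -1.2, -0.4]
width: 0.0008
gripper_force: 0.0
```

carry_out(plan=[{"x":0.15,"y":-1,"z":0,"wx":0,"wy":0,"wz":0,"grip":1},{"x":0.15,"y":-1,"z":0,"wx":0,"wy":0,"wz":0,"grip":1},{"x":0.15,"y":-1,"z":0,"wx":0,"wy":0,"wz":0,"grip":1},{"x":0.15,"y":-1,"z":0,"wx":0,"wy":0,"wz":0,"grip":1},{"x":0.15,"y":-1,"z":0,"wx":0,"wy":0,"wz":0,"grip":1},{"x":0.15,"y":-1,"z":0,"wx":0,"wy":0,"wz":0,"grip":1},{"x":0.15,"y":-0.5,"z":0,"wx":0,"wy":0,"wz":0,"grip":1},{"x":0,"y":0,"z":0,"wx":0,"wy":0,"wz":0,"grip":1},{"x":0,"y":0,"z":0,"wx":0,"wy":0,"wz":0,"grip":1}])

```text
time: 3.77
ee_pos: [0.4565, 0.0529, 0.2184]
tool_rot: [[0.995, -0.103, -0.001], [-0.103, -0.995, -0.0], [-0.001, 0.0, -1.0]]
wrist_force: [-0.4, -0.7, -0.6]
width: 0.0005
gripper_force: 0.0
```

```bash
python3 s.py
```

```text
t 3.7667 w 0.0005385469737104107 tester-frame TCP [-0.111   0.0736  0.2184] F [-0.3614 -0.7348 -0.6296]
R in tester
 [[ 1.      0.0019 -0.0006]
 [ 0.0019 -1.     -0.0003]
 [-0.0006  0.0003 -1.    ]]
```

carry_out(plan=[{"x":0,"y":-0.07,"z":1,"wx":0,"wy":0,"wz":0,"grip":1},{"x":0,"y":0,"z":1,"wx":0,"wy":0,"wz":0,"grip":1},{"x":0,"y":0,"z":1,"wx":0,"wy":0,"wz":0,"grip":1},{"x":0,"y":0,"z":1,"wx":0,"wy":0,"wz":0,"grip":1},{"x":0,"y":0,"z":1,"wx":0,"wy":0,"wz":0,"grip":1},{"x":0,"y":0,"z":1,"wx":0,"wy":0,"wz":0,"grip":1},{"x":0,"y":0,"z":0.4,"wx":0,"wy":0,"wz":0,"grip":1},{"x":0,"y":0,"z":0.4,"wx":0,"wy":0,"wz":0,"grip":1},{"x":0.5,"y":0,"z":0,"wx":0,"wy":0,"wz":0,"grip":1},{"x":0.5,"y":0,"z":0,"wx":0,"wy":0,"wz":0,"grip":1},{"x":0.3,"y":0,"z":0,"wx":0,"wy":0,"wz":0,"grip":1},{"x":0.3,"y":0,"z":0,"wx":0,"wy":0,"wz":0,"grip":1},{"x":0,"y":0,"z":0,"wx":0,"wy":0,"wz":0,"grip":1},{"x":0,"y":0,"z":0,"wx":0,"wy":0,"wz":0,"grip":1}])

```text
time: 4.93
ee_pos: [0.4889, 0.0511, 0.0829]
tool_rot: [[0.995, -0.104, -0.0], [-0.104, -0.995, 0.0], [-0.0, -0.0, -1.0]]
wrist_force: [-0.1, -1.6, -0.7]
width: 0.0005
gripper_force: 0.0
```

```bash
python3 s.py
```

```text
t 4.9333 w 0.00046227936097581625 tester-frame TCP [-0.0785  0.0752  0.0829] F [ 0.0724 -1.5666 -0.6861]
R in tester
 [[ 1.      0.0008 -0.0001]
 [ 0.0008 -1.      0.    ]
 [-0.0001 -0.     -1.    ]]
```

carry_out(plan=[{"x":0.15,"y":0,"z":0,"wx":0,"wy":0,"wz":0,"grip":1},{"x":0.15,"y":0,"z":0,"wx":0,"wy":0,"wz":0,"grip":1},{"x":0.15,"y":0,"z":0,"wx":0,"wy":0,"wz":0,"grip":1},{"x":0.15,"y":0,"z":0,"wx":0,"wy":0,"wz":0,"grip":1},{"x":0.15,"y":0,"z":0,"wx":0,"wy":0,"wz":0,"grip":1},{"x":0.15,"y":0,"z":0,"wx":0,"wy":0,"wz":0,"grip":1},{"x":0.15,"y":0,"z":0,"wx":0,"wy":0,"wz":0,"grip":1},{"x":0.15,"y":0,"z":0,"wx":0,"wy":0,"wz":0,"grip":1},{"x":0.15,"y":0,"z":0,"wx":0,"wy":0,"wz":0,"grip":1},{"x":0.15,"y":0,"z":0,"wx":0,"wy":0,"wz":0,"grip":1},{"x":0.15,"y":0,"z":0,"wx":0,"wy":0,"wz":0,"grip":1},{"x":0.15,"y":0,"z":0,"wx":0,"wy":0,"wz":0,"grip":1},{"x":0.15,"y":0,"z":0,"wx":0,"wy":0,"wz":0,"grip":1}])

```text
time: 6.02
ee_pos: [0.5276, 0.047, 0.0826]
tool_rot: [[0.995, -0.104, -0.0], [-0.104, -0.995, 0.0], [-0.0, -0.0, -1.0]]
wrist_force: [-3.6, -0.1, 1.4]
width: 0.0006
gripper_force: 1.5
```

```bash
cat > m.py <<'E'
from s import *
c=robot.read_camera('top');q=(cloud(c)-T0)@RT
k=(abs(q[...,1]-.075)<.015)&(q[...,2]>.115)&(q[...,2]<.122)&(abs(q[...,0])<.125)
print('carb nose x max',np.percentile(q[k][:,0],[50,95,99]) if k.any() else None)
import sys
if len(sys.argv)>1:
    cv2.imwrite(sys.argv[1],cv2.resize(c['img'][110:270,190:400],None,fx=3.5,fy=3.5))
E
python3 m.py pics/p1.png
```

```text
t 6.0167 w 0.0005656994046516427 tester-frame TCP [-0.0396  0.0752  0.0826] F [-3.5497 -0.4548  1.4023]
R in tester
 [[ 1.      0.0009 -0.    ]
 [ 0.0009 -1.      0.    ]
 [-0.     -0.     -1.    ]]
carb nose x max [0.0663 0.0666 0.0666]
```

View pics/p1.png

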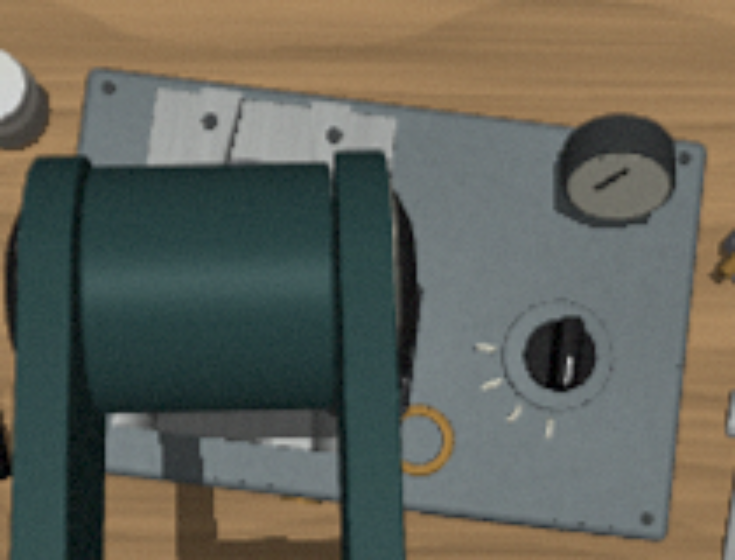

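The arm hides the adapter from above. The 3.5 N reading shows it is sliding, so I'll go on in small steps by force.

carry_out(plan=[{"x":0.1,"y":0,"z":0,"wx":0,"wy":0,"wz":0,"grip":1},{"x":0.1,"y":0,"z":0,"wx":0,"wy":0,"wz":0,"grip":1},{"x":0.1,"y":0,"z":0,"wx":0,"wy":0,"wz":0,"grip":1},{"x":0.1,"y":0,"z":0,"wx":0,"wy":0,"wz":0,"grip":1}])

```text
time: 6.4
ee_pos: [0.5353, 0.0462, 0.0825]
tool_rot: [[0.995, -0.104, -0.0], [-0.104, -0.995, -0.0], [-0.0, 0.0, -1.0]]
wrist_force: [-2.8, 0.2, 0.7]
width: 0.0002
gripper_force: 1.2
```

```bash
python3 - <<'E'
from h import *
for n in('top','scene'):
    c=np.load(n+'0.npz');q=(cloud(c)-T0)@RT
    for lo,hi in((-.09,-.07),(.05,.07),(.08,.1)):
        k=(q[...,0]>lo)&(q[...,0]<hi)&(abs(q[...,1]-.075)<.08)
        ys=q[k][:,1]-.075;zs=q[k][:,2]
        print(n,lo,[(int(y*1000),round(float(np.median(zs[abs(ys-y)<.002]))*1000) if 0 else int(1000*np.median(zs[abs(ys-y)<.0015]))) for y in np.arange(-.054,.056,.003) if (abs(ys-y)<.0015).any()])
E
```

```text
top -0.09 [(-54, 78), (-51, 78), (-47, 77), (-44, 61), (-41, 60), (-38, 60), (-35, 60), (-32, 59), (-29, 60), (-26, 60), (-23, 60), (-20, 60), (-17, 60), (-14, 59), (-11, 60), (-8, 61), (-5, 60), (-2, 60), (0, 59), (3, 60), (6, 60), (9, 60), (12, 60), (15, 60), (18, 59), (21, 60), (24, 60), (27, 59), (30, 60), (33, 60), (36, 60), (39, 59), (42, 60), (45, 61), (48, 77), (51, 78), (54, 78)]
top 0.05 [(-54, 61), (-51, 77), (-47, 77), (-44, 77), (-41, 78), (-38, 77), (-35, 77), (-32, 77), (-29, 78), (-26, 61), (-23, 60), (-20, 61), (-17, 61), (-14, 60), (-11, 60), (-8, 61), (-5, 61), (-2, 60), (0, 61), (3, 60), (6, 61), (9, 61), (12, 61), (15, 61), (18, 61), (21, 61), (24, 59), (27, 60), (30, 76), (33, 78), (36, 78), (39, 76), (42, 78), (45, 78), (48, 77), (51, 77), (54, 62)]
top 0.08 [(-54, 59), (-51, 61), (-47, 76), (-44, 77), (-41, 77), (-38, 78), (-35, 77), (-32, 77), (-29, 78), (-26, 77), (-23, 61), (-20, 60), (-17, 60), (-14, 59), (-11, 60), (-8, 61), (-5, 61), (-2, 60), (0, 59), (3, 60), (6, 60), (9, 61), (12, 60), (15, 59), (18, 60), (21, 60), (24, 62), (27, 78), (30, 77), (33, 7
[... 355 characters left out ...]
, (-38, 76), (-35, 78), (-32, 77), (-29, 61), (-26, 58), (-23, 59), (-20, 59), (-17, 60), (-14, 60), (-11, 59), (-8, 58), (-5, 59), (-2, 60), (0, 59), (3, 62), (6, 61), (9, 59), (12, 61), (15, 60), (18, 60), (21, 58), (27, 74), (30, 77), (33, 79), (36, 77), (39, 76), (42, 78), (45, 78), (48, 78), (51, 71), (54, 60)]
scene 0.08 [(-54, 59), (-51, 68), (-47, 77), (-44, 76), (-41, 77), (-38, 77), (-35, 78), (-32, 77), (-29, 76), (-26, 61), (-23, 60), (-20, 59), (-17, 58), (-14, 60), (-11, 59), (-8, 59), (-5, 60), (-2, 60), (0, 59), (3, 59), (6, 60), (9, 58), (12, 60), (15, 60), (18, 60), (24, 76), (27, 76), (30, 77), (33, 77), (36, 78), (39, 78), (42, 75), (45, 77), (48, 69), (51, 61), (54, 60)]
```

carry_out(plan=[{"x":0.05,"y":0,"z":0,"wx":0,"wy":0,"wz":0,"grip":1},{"x":0.05,"y":0,"z":0,"wx":0,"wy":0,"wz":0,"grip":1},{"x":0.05,"y":0,"z":0,"wx":0,"wy":0,"wz":0,"grip":1}])

```text
time: 6.65
ee_pos: [0.5383, 0.0459, 0.0826]
tool_rot: [[0.995, -0.104, -0.0], [-0.104, -0.995, 0.0], [-0.0, -0.0, -1.0]]
wrist_force: [-1.6, -0.6, -1.4]
width: 0.0007
gripper_force: 1.0
```

```bash
python3 s.py|head -1
```

```text
t 6.65 w 0.0007245583350705747 tester-frame TCP [-0.0289  0.0752  0.0826] F [-1.4889 -0.7585 -1.3604]
```

carry_out(plan=[{"x":0.05,"y":0,"z":0,"wx":0,"wy":0,"wz":0,"grip":1},{"x":0.05,"y":0,"z":0,"wx":0,"wy":0,"wz":0,"grip":1},{"x":0.05,"y":0,"z":0,"wx":0,"wy":0,"wz":0,"grip":1}])

```text
time: 6.9
ee_pos: [0.5413, 0.0456, 0.0826]
tool_rot: [[0.995, -0.104, -0.0], [-0.104, -0.995, -0.0], [-0.0, 0.0, -1.0]]
wrist_force: [-2.0, 0.1, -0.3]
width: 0.0006
gripper_force: 0.9
```

carry_out(plan=[{"x":0.05,"y":0,"z":0,"wx":0,"wy":0,"wz":0,"grip":1},{"x":0.05,"y":0,"z":0,"wx":0,"wy":0,"wz":0,"grip":1},{"x":0.05,"y":0,"z":0,"wx":0,"wy":0,"wz":0,"grip":1}])

```text
time: 7.15
ee_pos: [0.5443, 0.0453, 0.0826]
tool_rot: [[0.995, -0.104, 0.0], [-0.104, -0.995, 0.0], [-0.0, -0.0, -1.0]]
wrist_force: [-1.9, 0.5, -2.6]
width: 0.0005
gripper_force: 0.9
```

carry_out(plan=[{"x":0.05,"y":0,"z":0,"wx":0,"wy":0,"wz":0,"grip":1},{"x":0.05,"y":0,"z":0,"wx":0,"wy":0,"wz":0,"grip":1},{"x":0.05,"y":0,"z":0,"wx":0,"wy":0,"wz":0,"grip":1}])

```text
time: 7.4
ee_pos: [0.5473, 0.045, 0.0826]
tool_rot: [[0.995, -0.104, -0.0], [-0.104, -0.995, -0.0], [-0.0, 0.0, -1.0]]
wrist_force: [-1.5, 0.8, -1.8]
width: 0.0005
gripper_force: 0.9
```

carry_out(plan=[{"x":0.05,"y":0,"z":0,"wx":0,"wy":0,"wz":0,"grip":1},{"x":0.05,"y":0,"z":0,"wx":0,"wy":0,"wz":0,"grip":1},{"x":0.05,"y":0,"z":0,"wx":0,"wy":0,"wz":0,"grip":1}])

```text
time: 7.65
ee_pos: [0.5502, 0.0447, 0.0826]
tool_rot: [[0.995, -0.104, -0.0], [-0.104, -0.995, -0.0], [-0.0, 0.0, -1.0]]
wrist_force: [-1.7, 0.3, -1.1]
width: 0.0002
gripper_force: 0.9
```

carry_out(plan=[{"x":0.05,"y":0,"z":0,"wx":0,"wy":0,"wz":0,"grip":1},{"x":0.05,"y":0,"z":0,"wx":0,"wy":0,"wz":0,"grip":1},{"x":0.05,"y":0,"z":0,"wx":0,"wy":0,"wz":0,"grip":1}])

```text
time: 7.9
ee_pos: [0.5532, 0.0443, 0.0826]
tool_rot: [[0.995, -0.104, -0.0], [-0.104, -0.995, -0.0], [-0.0, 0.0, -1.0]]
wrist_force: [-4.5, -1.0, -0.2]
width: 0.0004
gripper_force: 1.7
```

carry_out(plan=[{"x":0.04,"y":0,"z":0,"wx":0,"wy":0,"wz":0,"grip":1},{"x":0.03,"y":0,"z":0,"wx":0,"wy":0,"wz":0,"grip":1}])

```text
time: 8.07
ee_pos: [0.5545, 0.044, 0.0827]
tool_rot: [[0.995, -0.104, -0.0], [-0.104, -0.995, -0.0], [-0.0, 0.0, -1.0]]
wrist_force: [-5.9, -2.2, 0.8]
width: 0.0006
gripper_force: 2.4
```

carry_out(plan=[{"x":0.03,"y":0,"z":0,"wx":0,"wy":0,"wz":0,"grip":1},{"x":0.03,"y":0,"z":0,"wx":0,"wy":0,"wz":0,"grip":1}])

```text
time: 8.23
ee_pos: [0.5555, 0.0438, 0.0826]
tool_rot: [[0.995, -0.104, -0.001], [-0.104, -0.995, -0.001], [-0.001, 0.001, -1.0]]
wrist_force: [-6.8, -3.4, 1.7]
width: 0.0004
gripper_force: 3.0
```

carry_out(plan=[{"x":0.03,"y":0,"z":0,"wx":0,"wy":0,"wz":0,"grip":1},{"x":0.03,"y":0,"z":0,"wx":0,"wy":0,"wz":0,"grip":1},{"x":0.03,"y":0,"z":0,"wx":0,"wy":0,"wz":0,"grip":1}])

```text
time: 8.48
ee_pos: [0.5573, 0.0436, 0.0826]
tool_rot: [[0.995, -0.104, -0.001], [-0.104, -0.995, -0.001], [-0.001, 0.001, -1.0]]
wrist_force: [-6.3, -2.4, 0.9]
width: 0.0005
gripper_force: 2.8
```

```bash
python3 s.py
```

```text
t 8.4833 w 0.0005171606129990514 tester-frame TCP [-0.0097  0.0749  0.0826] F [-5.9866 -3.0243  0.9318]
R in tester
 [[ 1.      0.0008 -0.0007]
 [ 0.0008 -1.     -0.0007]
 [-0.0007  0.0007 -1.    ]]
```

carry_out(plan=[{"x":0.03,"y":0,"z":0,"wx":0,"wy":0,"wz":0,"grip":1},{"x":0.03,"y":0,"z":0,"wx":0,"wy":0,"wz":0,"grip":1},{"x":0.03,"y":0,"z":0,"wx":0,"wy":0,"wz":0,"grip":1}])

```text
time: 8.73
ee_pos: [0.559, 0.0434, 0.0826]
tool_rot: [[0.995, -0.104, -0.001], [-0.104, -0.995, -0.001], [-0.001, 0.001, -1.0]]
wrist_force: [-6.4, -3.0, 1.4]
width: 0.0004
gripper_force: 2.8
```

carry_out(plan=[{"x":0.03,"y":0,"z":0,"wx":0,"wy":0,"wz":0,"grip":1},{"x":0.03,"y":0,"z":0,"wx":0,"wy":0,"wz":0,"grip":1},{"x":0.03,"y":0,"z":0,"wx":0,"wy":0,"wz":0,"grip":1}])

```text
time: 8.98
ee_pos: [0.5608, 0.0432, 0.0826]
tool_rot: [[0.995, -0.104, -0.001], [-0.104, -0.995, -0.001], [-0.001, 0.001, -1.0]]
wrist_force: [-6.4, -2.3, -0.1]
width: 0.0006
gripper_force: 2.8
```

carry_out(plan=[{"x":0.03,"y":0,"z":0,"wx":0,"wy":0,"wz":0,"grip":1},{"x":0.03,"y":0,"z":0,"wx":0,"wy":0,"wz":0,"grip":1},{"x":0.03,"y":0,"z":0,"wx":0,"wy":0,"wz":0,"grip":1}])

```text
time: 9.23
ee_pos: [0.562, 0.0431, 0.0826]
tool_rot: [[0.995, -0.104, -0.002], [-0.104, -0.995, -0.001], [-0.002, 0.001, -1.0]]
wrist_force: [-18.1, -2.8, 6.7]
width: 0.0005
gripper_force: 8.4
```

carry_out(plan=[{"x":0.02,"y":0,"z":0,"wx":0,"wy":0,"wz":0,"grip":1},{"x":0,"y":0,"z":0,"wx":0,"wy":0,"wz":0,"grip":1},{"x":0,"y":0,"z":0,"wx":0,"wy":0,"wz":0,"grip":1}])

```text
time: 9.48
ee_pos: [0.562, 0.043, 0.0826]
tool_rot: [[0.995, -0.104, -0.003], [-0.104, -0.995, -0.0], [-0.003, 0.001, -1.0]]
wrist_force: [-17.5, -3.8, 6.8]
width: 0.0005
gripper_force: 8.2
```

```bash
python3 s.py
```

```text
t 9.4833 w 0.00047352047829324963 tester-frame TCP [-0.005   0.0748  0.0826] F [-17.0309  -5.6441   6.7624]
R in tester
 [[ 1.      0.0007 -0.0033]
 [ 0.0007 -1.     -0.0008]
 [-0.0033  0.0008 -1.    ]]
```

carry_out(plan=[{"x":0.03,"y":0,"z":0,"wx":0,"wy":0,"wz":0,"grip":1},{"x":0.02,"y":0,"z":0,"wx":0,"wy":0,"wz":0,"grip":1},{"x":0,"y":0,"z":0,"wx":0,"wy":0,"wz":0,"grip":1},{"x":0,"y":0,"z":0,"wx":0,"wy":0,"wz":0,"grip":1}])

```text
time: 9.82
ee_pos: [0.5621, 0.043, 0.0826]
tool_rot: [[0.995, -0.104, -0.006], [-0.104, -0.995, -0.0], [-0.006, 0.001, -1.0]]
wrist_force: [-27.3, -2.4, 12.6]
width: 0.0004
gripper_force: 13.4
```

```bash
python3 s.py
```

```text
t 9.8167 w 0.0004147765584889969 tester-frame TCP [-0.0049  0.0748  0.0826] F [-26.9387  -5.2416  12.5601]
R in tester
 [[ 1.      0.0009 -0.0056]
 [ 0.0009 -1.     -0.001 ]
 [-0.0056  0.001  -1.    ]]
```

It is a hard stop: no further motion between 17 and 27 N, at about 65 mm travel. I'll back off, rise and look.

carry_out(plan=[{"x":-0.1,"y":0,"z":0,"wx":0,"wy":0,"wz":0,"grip":1},{"x":-0.5,"y":0,"z":0,"wx":0,"wy":0,"wz":0,"grip":1},{"x":-1,"y":0,"z":0,"wx":0,"wy":0,"wz":0,"grip":1},{"x":-0.4,"y":0,"z":-0.5,"wx":0,"wy":0,"wz":0,"grip":1},{"x":0,"y":0,"z":-1,"wx":0,"wy":0,"wz":0,"grip":1},{"x":0,"y":0,"z":-1,"wx":0,"wy":0,"wz":0,"grip":1},{"x":0,"y":0,"z":-1,"wx":0,"wy":0,"wz":0,"grip":1},{"x":0,"y":0,"z":-1,"wx":0,"wy":0,"wz":0,"grip":1},{"x":0,"y":0,"z":-1,"wx":0,"wy":0,"wz":0,"grip":1},{"x":0,"y":0,"z":-1,"wx":0,"wy":0,"wz":0,"grip":0},{"x":0.15,"y":1,"z":0,"wx":0,"wy":0,"wz":0,"grip":0},{"x":0.15,"y":1,"z":0,"wx":0,"wy":0,"wz":0,"grip":0},{"x":0.15,"y":1,"z":0,"wx":0,"wy":0,"wz":0,"grip":0},{"x":0.15,"y":1,"z":0,"wx":0,"wy":0,"wz":0,"grip":0},{"x":0.15,"y":1,"z":0,"wx":0,"wy":0,"wz":0,"grip":0},{"x":0.15,"y":1,"z":0,"wx":0,"wy":0,"wz":0,"grip":0},{"x":0.15,"y":1,"z":0,"wx":0,"wy":0,"wz":0,"grip":0},{"x":0.15,"y":1,"z":0,"wx":0,"wy":0,"wz":0,"grip":0},{"x":0,"y":1,"z":0,"wx":0,"wy":0,"wz":0,"grip":0},{"x":0,"y":0.5,"z":0,"wx":0,"wy":0,"wz":0,"grip":0}])

```text
time: 11.48
ee_pos: [0.5282, -0.1457, 0.2127]
tool_rot: [[0.994, -0.105, 0.001], [-0.105, -0.994, -0.0], [0.001, 0.0, -1.0]]
wrist_force: [-0.2, 0.1, 0.4]
width: 0.0464
gripper_force: 0.0
```

```bash
cat >> s.py <<'E'
print('q',s['qpos'])
E
python3 m.py pics/p2.png
```

```text
t 11.4833 w 0.04641233407342625 tester-frame TCP [-0.0188 -0.1164  0.2127] F [-0.1947  0.1294  0.363 ]
R in tester
 [[ 1.     -0.0001  0.0007]
 [-0.0001 -1.     -0.0004]
 [ 0.0007  0.0004 -1.    ]]
q [-0.3156 -0.1613  1.7238 -0.0002  1.5783  1.3604]
carb nose x max [0.0917 0.0997 0.1008]
```

View pics/p2.png

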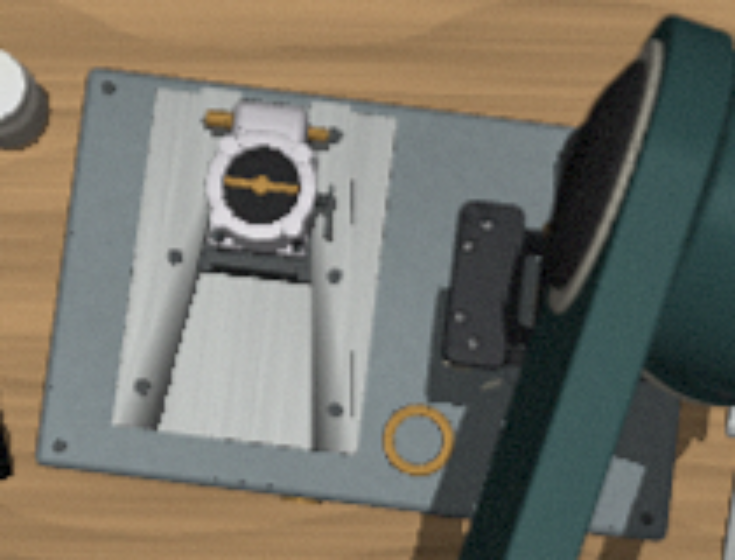

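The picture shows the adapter straight and filling the gap between both rails; carb at (262,185), push plate at (255,262). The collar is still at (417,440). Now I'll descend on the switch.

carry_out(plan=[{"x":-0.06,"y":-0.07,"z":1,"wx":0,"wy":0,"wz":0,"grip":0},{"x":0,"y":0,"z":1,"wx":0,"wy":0,"wz":0,"grip":0},{"x":0,"y":0,"z":1,"wx":0,"wy":0,"wz":0,"grip":0},{"x":0,"y":0,"z":1,"wx":0,"wy":0,"wz":0,"grip":0},{"x":0,"y":0,"z":1,"wx":0,"wy":0,"wz":0,"grip":0},{"x":0,"y":0,"z":0.7,"wx":0,"wy":0,"wz":0,"grip":0},{"x":0,"y":0,"z":0.5,"wx":0,"wy":0,"wz":0,"grip":0},{"x":0,"y":0,"z":0.5,"wx":0,"wy":0,"wz":0,"grip":0},{"x":0,"y":0,"z":0,"wx":0,"wy":0,"wz":0,"grip":0},{"x":0,"y":0,"z":0,"wx":0,"wy":0,"wz":0,"grip":0}])

```text
time: 12.37
ee_pos: [0.5277, -0.1425, 0.0789]
tool_rot: [[0.995, -0.104, 0.0], [-0.104, -0.995, 0.0], [0.0, -0.0, -1.0]]
wrist_force: [0.6, -0.1, 0.5]
width: 0.0459
gripper_force: 0.0
```

```bash
python3 s.py
```

```text
t 12.3667 w 0.045948775986533526 tester-frame TCP [-0.0196 -0.1133  0.0789] F [ 0.575  -0.0076  0.5174]
R in tester
 [[ 1.      0.0009  0.    ]
 [ 0.0009 -1.      0.    ]
 [ 0.     -0.     -1.    ]]
q [-0.3105 -0.0912  1.8808  0.      1.3519  1.3645]
```

Centre is 1.5 mm off in y; I'll correct that and close.

carry_out(plan=[{"x":-0.02,"y":0.075,"z":0,"wx":0,"wy":0,"wz":0,"grip":0},{"x":0,"y":0,"z":0,"wx":0,"wy":0,"wz":0,"grip":1},{"x":0,"y":0,"z":0,"wx":0,"wy":0,"wz":0,"grip":1},{"x":0,"y":0,"z":0,"wx":0,"wy":0,"wz":0,"grip":1},{"x":0,"y":0,"z":0,"wx":0,"wy":0,"wz":0,"grip":1},{"x":0,"y":0,"z":0,"wx":0,"wy":0,"wz":0,"grip":1},{"x":0,"y":0,"z":0,"wx":0,"wy":0,"wz":0,"grip":1}])

```text
time: 12.95
ee_pos: [0.527, -0.1451, 0.0789]
tool_rot: [[0.995, -0.104, -0.0], [-0.104, -0.995, -0.002], [0.0, 0.002, -1.0]]
wrist_force: [-0.1, -3.5, 0.1]
width: 0.0137
gripper_force: 30.0
```

```bash
python3 s.py
```

```text
t 12.95 w 0.01370623211418951 tester-frame TCP [-0.0201 -0.116   0.0789] F [ 0.2568 -3.4635  0.1419]
R in tester
 [[ 1.      0.0008  0.0003]
 [ 0.0008 -1.     -0.0024]
 [ 0.0003  0.0024 -1.    ]]
q [-0.3141 -0.0916  1.8813 -0.0024  1.3512  1.3614]
```

carry_out(plan=[{"x":0,"y":0,"z":0,"wx":0,"wy":0,"wz":0.7,"grip":1},{"x":0,"y":0,"z":0,"wx":0,"wy":0,"wz":0.7,"grip":1},{"x":0,"y":0,"z":0,"wx":0,"wy":0,"wz":0.7,"grip":1},{"x":0,"y":0,"z":0,"wx":0,"wy":0,"wz":0.7,"grip":1},{"x":0,"y":0,"z":0,"wx":0,"wy":0,"wz":0.7,"grip":1},{"x":0,"y":0,"z":0,"wx":0,"wy":0,"wz":0.7,"grip":1},{"x":0,"y":0,"z":0,"wx":0,"wy":0,"wz":0.7,"grip":1},{"x":0,"y":0,"z":0,"wx":0,"wy":0,"wz":0.7,"grip":1},{"x":0,"y":0,"z":0,"wx":0,"wy":0,"wz":0.7,"grip":1},{"x":0,"y":0,"z":0,"wx":0,"wy":0,"wz":0.7,"grip":1},{"x":0,"y":0,"z":0,"wx":0,"wy":0,"wz":0.7,"grip":1},{"x":0,"y":0,"z":0,"wx":0,"wy":0,"wz":0.7,"grip":1},{"x":0,"y":0,"z":0,"wx":0,"wy":0,"wz":0.7,"grip":1},{"x":0,"y":0,"z":0,"wx":0,"wy":0,"wz":0.7,"grip":1},{"x":0,"y":0,"z":0,"wx":0,"wy":0,"wz":0.7,"grip":1},{"x":0,"y":0,"z":0,"wx":0,"wy":0,"wz":0.7,"grip":1},{"x":0,"y":0,"z":0,"wx":0,"wy":0,"wz":0.7,"grip":1},{"x":0,"y":0,"z":0,"wx":0,"wy":0,"wz":0.7,"grip":1},{"x":0,"y":0,"z":0,"wx":0,"wy":0,"wz":0.5,"grip":1}])

```text
time: 14.53
ee_pos: [0.5267, -0.1454, 0.0788]
tool_rot: [[0.403, -0.915, -0.001], [-0.915, -0.403, -0.003], [0.002, 0.002, -1.0]]
wrist_force: [-4.2, -11.6, 1.7]
width: 0.0139
gripper_force: 30.0
```

carry_out(plan=[{"x":0,"y":0,"z":0,"wx":0,"wy":0,"wz":0,"grip":1},{"x":0,"y":0,"z":0,"wx":0,"wy":0,"wz":0,"grip":1},{"x":0,"y":0,"z":0,"wx":0,"wy":0,"wz":0,"grip":1},{"x":0,"y":0,"z":0,"wx":0,"wy":0,"wz":0,"grip":1}])

```text
time: 14.87
ee_pos: [0.5267, -0.1454, 0.0788]
tool_rot: [[0.406, -0.914, -0.001], [-0.914, -0.406, -0.003], [0.002, 0.002, -1.0]]
wrist_force: [-4.5, -11.5, 1.9]
width: 0.0139
gripper_force: 30.0
```

```bash
python3 s.py
```

```text
t 14.8667 w 0.013930618558104685 tester-frame TCP [-0.0203 -0.1163  0.0788] F [ -3.3132 -11.873    1.878 ]
R in tester
 [[ 0.4996 -0.8662 -0.0003]
 [-0.8662 -0.4996 -0.0026]
 [ 0.0021  0.0016 -1.    ]]
q [-0.3146 -0.0916  1.8813 -0.0027  1.3516  2.4095]
```

Turned 60.0°. Release, rise, move aside.

carry_out(plan=[{"x":0,"y":0,"z":0,"wx":0,"wy":0,"wz":0,"grip":0},{"x":0,"y":0,"z":0,"wx":0,"wy":0,"wz":0,"grip":0},{"x":0,"y":0,"z":0,"wx":0,"wy":0,"wz":0,"grip":0},{"x":0,"y":0,"z":0,"wx":0,"wy":0,"wz":0,"grip":0},{"x":0,"y":0,"z":0,"wx":0,"wy":0,"wz":0,"grip":0},{"x":0,"y":0,"z":-0.5,"wx":0,"wy":0,"wz":0,"grip":0},{"x":0,"y":0,"z":-1,"wx":0,"wy":0,"wz":0,"grip":0},{"x":0,"y":0,"z":-1,"wx":0,"wy":0,"wz":0,"grip":0},{"x":0,"y":0,"z":-1,"wx":0,"wy":0,"wz":0,"grip":0},{"x":0,"y":0,"z":-1,"wx":0,"wy":0,"wz":0,"grip":0},{"x":0,"y":0,"z":-1,"wx":0,"wy":0,"wz":0,"grip":0},{"x":0,"y":0,"z":-1,"wx":0,"wy":0,"wz":0,"grip":0},{"x":0,"y":0,"z":-1,"wx":0,"wy":0,"wz":0,"grip":0},{"x":0.8,"y":0.8,"z":0,"wx":0,"wy":0,"wz":0,"grip":0},{"x":0.8,"y":0.8,"z":0,"wx":0,"wy":0,"wz":0,"grip":0},{"x":0.8,"y":0.8,"z":0,"wx":0,"wy":0,"wz":0,"grip":0},{"x":0.8,"y":0.8,"z":0,"wx":0,"wy":0,"wz":0,"grip":0},{"x":0.8,"y":0.8,"z":0,"wx":0,"wy":0,"wz":0,"grip":0},{"x":0.8,"y":0.8,"z":0,"wx":0,"wy":0,"wz":0,"grip":0},{"x":0.8,"y":0.8,"z":0,"wx":0,"wy":0,"wz":0,"grip":0}])

```text
time: 16.53
ee_pos: [0.4697, -0.2928, 0.2296]
tool_rot: [[0.407, -0.914, 0.001], [-0.914, -0.407, -0.0], [0.001, -0.0, -1.0]]
wrist_force: [0.1, -0.7, -0.4]
width: 0.0464
gripper_force: 0.0
```

carry_out(plan=[{"x":0.8,"y":0.8,"z":0,"wx":0,"wy":0,"wz":0,"grip":0},{"x":0.8,"y":0.8,"z":0,"wx":0,"wy":0,"wz":0,"grip":0},{"x":0.8,"y":0.8,"z":0,"wx":0,"wy":0,"wz":0,"grip":0},{"x":0.8,"y":0.8,"z":0,"wx":0,"wy":0,"wz":0,"grip":0},{"x":0,"y":0,"z":0,"wx":0,"wy":0,"wz":0,"grip":0},{"x":0,"y":0,"z":0,"wx":0,"wy":0,"wz":0,"grip":0},{"x":0,"y":0,"z":0,"wx":0,"wy":0,"wz":0,"grip":0}])

```text
time: 17.12
ee_pos: [0.4379, -0.376, 0.2291]
tool_rot: [[0.406, -0.914, 0.0], [-0.914, -0.406, 0.0], [0.0, -0.0, -1.0]]
wrist_force: [0.3, 0.5, 0.2]
width: 0.0466
gripper_force: 0.0
```

```bash
cat >> m.py <<'E'
k=(np.hypot(q[...,0]+.02,q[...,1]+.115)<.03)&(q[...,2]>.097)&(q[...,2]<.112)
print('switch',k.sum(),cv2.minAreaRect((q[k][:,:2]*1000).astype(np.float32)))
E
python3 m.py pics/p3.png
```

```text
t 17.1167 w 0.04655201304259277 tester-frame TCP [-0.0845 -0.3549  0.2291] F [0.2401 0.5217 0.2304]
R in tester
 [[ 0.5    -0.866   0.0003]
 [-0.866  -0.5     0.0001]
 [ 0.0001 -0.0003 -1.    ]]
q [-0.7538 -0.0998  1.6419  0.0002  1.5993  1.9693]
carb nose x max [0.092  0.1    0.1012]
switch 137 ((-20.170520782470703, -114.7138442993164), (13.731938362121582, 40.992523193359375), 30.1919002532959)
```

View pics/p3.png

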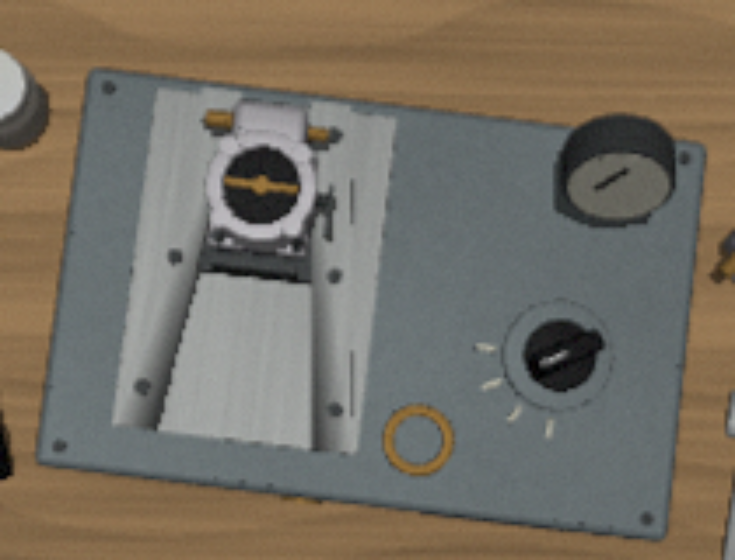

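The switch bar at (562,355) lies turned by 60°, its pointer at the third mark. The adapter still sits straight and wedged at (258,190), and the collar hasn't moved. Handing in.

```bash
python3 -c "
from rig import robot
print(robot.close_job())"
```

```text
the job is handed in; nothing more can be done
None
```

The job is handed in; the result wasn't shown: the adapter was pushed to a hard stop between the rails (about 27 N), the switch turned 60° clockwise to its second click, and the arm was clear of everything.

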